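# Slide the calibration disc along the rail into the reading pocket

## Task

On the colour meter's metal stage, push the white ceramic disc with the fingertips until it lies against the long rail, while it is still well short of the pocket; then, keeping it against the rail, slide it along into the corner pocket until it is fully home against the end stop, over the black reading port. Only push it: it must stay flat on the stage and never be lifted. Leave the jar, the weight and the tray where they are.

Things in the scene. Friction and masses are not known exactly. Their poses are not given: they have to be found in the camera images.
- stage: Fixed flat grey painted metal plate, 150 mm (its x) by 320 mm (its y), 8 mm thick, on the bench; position and yaw vary. Origin: centre of the underside; z up. Its far (+x) edge carries a bare aluminium rail along y; its +y end an aluminium end stop and guard wall that make the corner pocket. All these stand 10 mm above the plate. Its near edge and -y end are open.
- rail (a point): Middle of the rail, at the top of its inner (-x) face: x = +55, y = 0, z = 18 mm of the stage. The rail is 18 mm wide and runs the whole 320 mm along y. The disc's centre is 25 mm from this face when it lies against the rail.
- stop (a point): Top of the end stop's inner (-y) face, in the middle of the pocket: x = +30, y = +134, z = 18 mm of the stage. The stop is 26 mm thick and runs across the plate from x = -55 mm to the rail.
- guard (a point): Top of the guard wall's inner (+x) face where its straight part begins: x = +2, y = +106, z = 18 mm of the stage. The wall is 10 mm thick, parallel to the rail, from here to the stop; towards -y it flares outwards (to -x) by 8 mm, ending at about y = +91 mm. The pocket between rail and guard is 53 mm wide and open only towards -y.
- seat (a point): Centre of the seat in the corner pocket, on the plate's upper face: x = +30, y = +109, z = 8 mm of the stage, in the middle of a black round reading port flush with the plate, 32 mm across; axes as the stage. The disc is fully home, against both rail and stop, when its origin is here.
- disc: Loose white ceramic calibration disc, 50 mm across, 14 mm thick, 40 to 85 g, lying flat on the plate (its top 22 mm above the bench). Origin: centre of the underside. It starts 35 to 65 mm off the rail and 115 to 225 mm short of the seat along it. It slides with ordinary friction and stays where it is left. Pushed steeply towards the rail it can wedge there; pushed from behind along the rail it slides freely.
- jar: Loose bystander: glass jar with white cap, 44 mm across, 50 mm tall, on the bench beyond the rail. Origin: centre of the underside.
- weight: Loose bystander: steel balance weight with a knob, 30 mm across, 50 mm tall, on the bench beyond the rail. Origin: centre of the underside.
- tray: Loose bystander: white open plastic tray, 70 by 110 mm, 25 mm tall, on the bench off the -y end of the stage. Origin: centre of the underside.
Things that resemble listed ones, but are neither listed nor needed, are in the scene too. There is more than one size of the disc; the job needs the middle-sized.

How it is judged:
By the outcome, as a careful person would: the job done as asked, in the order asked, and still so for the second after the job is handed in, with the robot touching nothing.
It also fails if it takes over 48 s, if anything falls off the work surface, if the arm or the gripper's body presses on something with over 40 N, if the wrist force passes 120 N, or if a joint passes its speed limit or range.

## Robot

A 7-joint arm with a two-finger parallel gripper is mounted at the origin on the work surface. World frame = base frame: x ahead of the robot, y to its left, z up, the work surface at z = 0. Lengths are in m, angles in rad, forces in N, time in s.
With the tool pointing down it reaches from about 0.425 to 1.025 m from the base axis. Payload 9.4 kg.
Tool frame: the origin (TCP) lies midway between the tips of the shut fingers; the grasp point (between the pads) lies 19 mm behind it; z points along the fingers, x is the direction in which the jaws open and shut, and the axes are right-handed (so a half turn about z gives the same grasp; the last joint's range is limited). The gripper opens to 85 mm and grips with 20 to 120 N. Pads are 22 mm wide; open, the fingers measure 114 mm over their backs; the gripper's body (76 mm by 85 mm) begins 54 mm behind the grasp point. The pads swing forward as they close: fully open they stand 13 mm farther back than shut.
Start: joints at [1.202, 0.599, -0.003, 1.599, 0.002, 0.943, -0.08], TCP at [0.209, -0.694, 0.231] pointing down, gripper open.
Joint ranges: [-2.57, 2.57], [-0.35, 1.97], [-1.29, 1.29], [0.11, 2.56], [-1.05, 4.19], [0.11, 1.86], [-2.63, 2.63]. Speed limits (rad/s): [2.22, 2.22, 3.01, 3.01, 3.14, 3.14, 3.14].

## Interface

Orientations are given as a unit quaternion [x, y, z, w].
In Python, from station import robot gives the robot as it stands.
- The arm moves only by the tool arm_command, never from a script. Its argument "plan" is a list that holds one entry, the list of rows, each a list of 4 numbers: the shift along the tool's x, y, z in cm, then the turn about the tool's z in rad. In form: [[[x, y, z, twist], ...]]. A call has 1 to 12 rows; each row shifts and turns the commanded pose from where the row before left it, along the tool's axes as they then stand; what a row does not reach is not made up. A row lasts 1/12 s, in which the tool goes at most 41.7 mm and 7.16 degrees, less where a joint would pass 70% of its speed; a pose out of reach is approached as far as the arm can. A call is refused whole if a number of a shift passes 4.17 or a number of a turn 0.125, either way. A call with a gripper value outside its range is refused whole. "hand" is the closure, from 0 (fully open) to 1 (shut), set as the call begins (left out, the last holds). The fingers move at their own pace and stop on an object; "squeeze" is the grip in N (left out, the last holds). Time passes only in rows, so rows that do not move let the fingers close. It gives the time, the measured TCP pose, the force and the opening at its end, in the units of the state.
- robot.observe(): the state, without advancing time (a new reading comes with each control period).
- robot.read_camera(name): name is "scene" or "side" or "wrist"; returns a dict with "color" (420x560x3 uint8, blue, green, red), "camera_matrix" (3x3 intrinsics, pixels), "R" (3x3) and "t" (3): a world point X has camera coordinates R X + t. Camera axes: x right, y down, z forward; pixel columns grow to the right and rows downward; lengths in m; the calibration is good to about 2 mm. The wrist camera is an equidistant fisheye: a pixel r from the principal point sees the ray r / f radians off the axis. A picture is of the moment at which its call begins. There is no depth.
- robot.sign_off(): hands the job in, once; it reports no verdict.
Trained networks look in the newest picture that a camera, given by its name, has taken for a name from the list of things; names that differ only in an ending like _2 or _b are one class to them, and where a whole thing is asked for, a point or a joint stands for the part that bears it (a point fixed in the world has none). Each returns a list of dicts, best first, with "p" (0 to 1); they miss things now and then, are a little off and sometimes report something else, mostly with a low value. They report only what shows in the picture. A call takes as long as a camera call. They do not tell look-alikes from the thing itself.
- robot.search_frame(camera, name): "location" ([x, y, z] in m, in the coordinates of the camera as it stood for that picture, good to about 4 mm: the middle of the surface that is visible of it).
- robot.pinpoint(camera, name): "location" ([x, y, z] in m, in the coordinates of the camera as it stood for that picture, good to about 4 mm: a listed point, or the origin of a listed thing).
The state is a dict: "time": time; "qpos": joint angles; "qvel": joint speeds; "joint_efforts": joint torques, N m; "eef_pos": TCP position; "orientation": TCP orientation; "wrist_force": force on the tool from outside, world axes, zero at the start; "wrist_torque": the same for the moment, N m; "gripper_width": finger opening in m.
Only numpy, scipy, OpenCV 4.12 (cv2) and the standard library are available. Lean on these libraries where they do the work, as an engineer would, in place of code of your own. Each camera call takes 0.05 s, during which the arm holds its last target. There are 200 camera calls.

## Working session

There is one attempt and no reset: what is moved stays moved. The work goes in short steps, Python scripts to look and compute and a tool call to move; the robot and the scene stay as the last step left them, time stands still between calls to the robot, and variables do not carry over. Pictures are saved under pics/ and viewed, about 8 in all and at most 12, crops included, and the job is handed in when it is done.

Besides the shell and the picture viewer there is one more tool, called as name(argument=value, ...), one argument or row to a line, values as JSON. arm_command: Moves the arm, as the interface text tells. Its arguments: {"type":"object","properties":{"plan":{"type":"array"},"hand":{"type":"number"},"squeeze":{"type":"number"}},"required":["plan"]}

```bash
mkdir -p pics; cat > h.py <<'E'
from station import robot
import numpy as np, cv2
def cam(n,f=None):
    c=robot.read_camera(n)
    if f: cv2.imwrite('pics/'+f,c['color'])
    return c
def w(c,p): return np.array(c['R']).T@(np.array(p)-np.array(c['t']))
def pix(c,X):
    p=np.array(c['R'])@X+np.array(c['t']); u=np.array(c['camera_matrix'])@p; return (u[:2]/u[2]).round(0)
def ray(c,u,v,z):
    R=np.array(c['R']);t=np.array(c['t']);d=R.T@np.linalg.solve(np.array(c['camera_matrix']),[u,v,1]);o=-R.T@t
    return o+d*(z-o[2])/d[2]
E
python3 - <<'E'
from h import *
s=robot.observe(); print(s['time'],s['eef_pos'],s['orientation'])
for n in('scene','side'):
    c=cam(n,n+'0.png')
    for k in('stage','rail','stop','guard','seat','disc','jar','weight','tray'):
        for d in robot.pinpoint(n,k)[:4]:
            X=w(c,d['location']); print(n,k,round(d['p'],2),X.round(4),pix(c,X))
E
```

```text
0.0 [ 0.20843273 -0.69388315  0.23039641] [ 8.02431067e-01 -5.96744299e-01 -6.76778533e-04 -4.07383207e-04]
scene stage 0.86 [ 0.5748  0.0452 -0.0023] [329. 223.]
scene rail 0.57 [0.6334 0.0409 0.0164] [328. 243.]
scene stop 0.93 [0.6154 0.178  0.0179] [404. 235.]
scene guard 0.85 [0.5908 0.1504 0.0195] [387. 224.]
scene disc 0.91 [0.5546 0.0154 0.0084] [313. 211.]
scene disc 0.61 [ 4.201e-01  9.770e-02 -1.000e-04] [351. 163.]
scene disc 0.48 [ 0.4382 -0.0153  0.0025] [297. 167.]
scene jar 0.92 [0.7021 0.0487 0.0014] [334. 281.]
scene jar 0.22 [0.6148 0.1763 0.0179] [403. 235.]
scene weight 0.84 [ 0.6941 -0.0548 -0.0037] [274. 277.]
scene weight 0.5 [0.5544 0.0198 0.011 ] [316. 210.]
scene tray 0.83 [ 0.543  -0.2202 -0.0013] [191. 207.]
side stage 0.96 [ 0.5777  0.0478 -0.0027] [265. 216.]
side rail 0.85 [0.6293 0.043  0.0172] [292. 200.]
side stop 0.9 [0.6154 0.1815 0.0174] [255. 168.]
side guard 0.64 [0.5861 0.1545 0.0183] [246. 177.]
side guard 0.15 [0.6249 0.0475 0.0193] [289. 199.]
side seat 0.62 [0.6139 0.1546 0.0101] [259. 177.]
side disc 0.64 [ 0.4168  0.0979 -0.0051] [171. 226.]
side disc 0.63 [0.5576 0.0151 0.0062] [262. 225.]
side disc 0.54 [ 0.4318 -0.0169  0.0029] [198. 260.]
side jar 0.73 [ 0.6969  0.0502 -0.0037] [322. 198.]
side weight 0.57 [ 6.888e-01 -5.210e-02 -2.000e-04] [348. 227.]
side tray 0.58 [ 0.5466 -0.2158  0.0012] [326. 323.]
```

```bash
python3 -c "
import cv2,numpy as np
a=cv2.imread('pics/scene0.png');b=cv2.imread('pics/side0.png')
cv2.imwrite('pics/a.png',cv2.resize(np.vstack([a,b]),(800,1200))[:600]);cv2.imwrite('pics/b.png',cv2.resize(b,(800,600)))"
```

```text
(no output)
```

View pics/a.png

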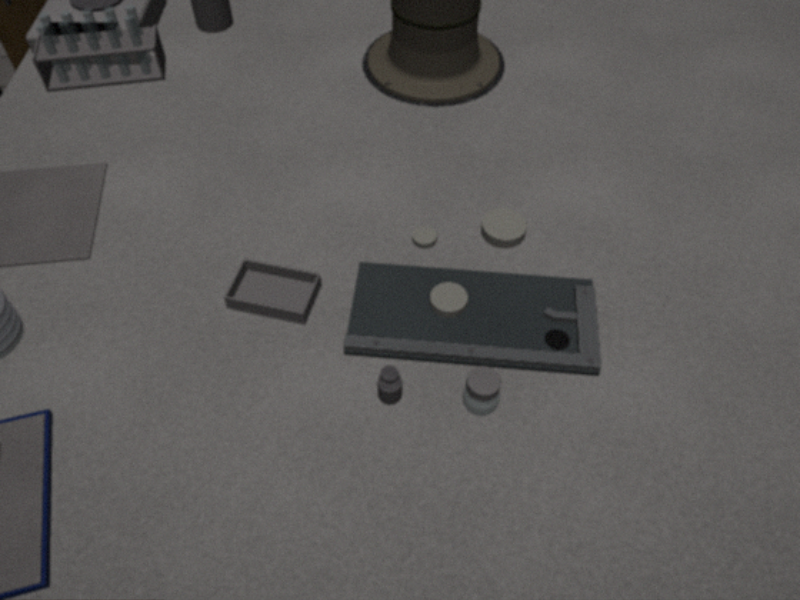

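View pics/b.png

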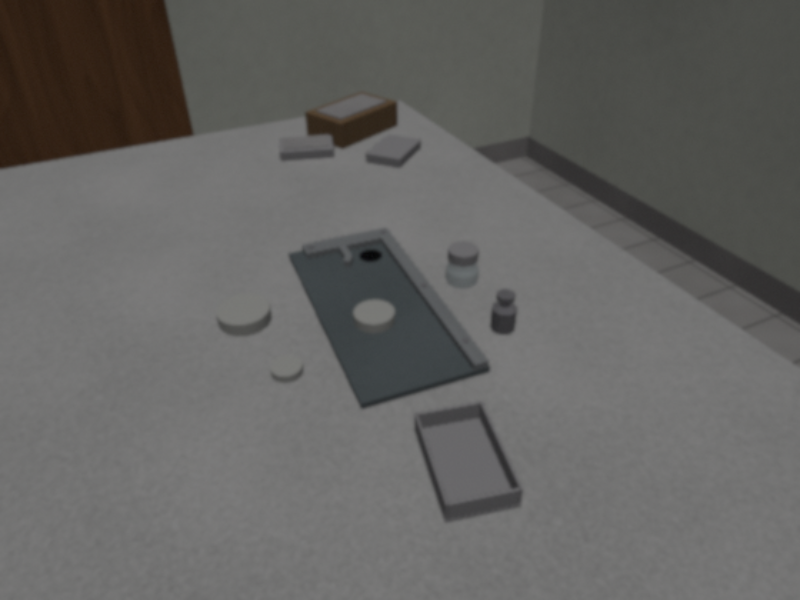

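The picture shows three white discs: a small one at (425,238) on the bench, a large one at (504,226) on the bench, and one on the stage at (449,297). The middle-sized one is on the stage, so I choose it. Next I fit the stage pose and check it in a close crop.

```bash
cat >> h.py <<'E'
L={'stage':(0,0,0),'rail':(.055,0,.018),'stop':(.03,.134,.018),'guard':(.002,.106,.018),'seat':(.03,.109,.008)}
def fit(obs):  # list of (local xy, world xy)
    a=np.array([o[0] for o in obs]);b=np.array([o[1] for o in obs]);ma,mb=a.mean(0),b.mean(0);A,B=a-ma,b-mb
    th=np.arctan2((A[:,0]*B[:,1]-A[:,1]*B[:,0]).sum(),(A*B).sum());c,s=np.cos(th),np.sin(th)
    return mb-np.array([[c,-s],[s,c]])@ma,th
def S2W(P,th,l): c,s=np.cos(th),np.sin(th); return np.array([P[0]+c*l[0]-s*l[1],P[1]+s*l[0]+c*l[1],l[2]])
def W2S(P,th,X): c,s=np.cos(th),np.sin(th); d=np.array(X)[:2]-P; return np.array([c*d[0]+s*d[1],-s*d[0]+c*d[1]])
E
cat > m.py <<'E'
from h import *
obs=[];D=[];C={}
for n in('scene','side'):
  for i in range(2):
    c=cam(n);C[n]=c
    for k in L:
        for d in robot.pinpoint(n,k)[:1]:
            X=w(c,d['location'])
            if d['p']>.4: obs.append((L[k][:2],X[:2],k))
    for d in robot.pinpoint(n,'disc'):
        X=w(c,d['location'])
        if X[0]>.5 and d['p']>.3: D.append(X)
P,th=fit(obs); print(P,th,len(obs))
for o in obs: print(o[2],((S2W(P,th,(*o[0],0))[:2]-o[1])*1e3).round(1))
D=np.array(D);print(D.round(4)); print('disc stage',W2S(P,th,D.mean(0)))
np.save('fit.npy',[*P,th])
cs=[]
for n,c in C.items():
    s=4;im=cv2.resize(c['color'],None,fx=s,fy=s,interpolation=cv2.INTER_CUBIC)
    im=cv2.convertScaleAbs(im,alpha=1.8)
    def pl(l,col):
        p=np.array([pix4(c,S2W(P,th,q),s) for q in l],np.int32);cv2.polylines(im,[p],True,col,1)
    def pix4(c,X,s):
        p=np.array(c['R'])@X+np.array(c['t']);u=np.array(c['camera_matrix'])@p;return (u[:2]/u[2])*s
    pl([(-.075,-.16,.008),(.075,-.16,.008),(.075,.16,.008),(-.075,.16,.008)],(0,0,255))
    pl([(.055,-.16,.018),(.073,-.16,.018),(.073,.134,.018),(.055,.134,.018)],(0,255,0))
    a=np.linspace(0,6.28,40);pl([(.03+.016*np.cos(t),.109+.016*np.sin(t),.008) for t in a],(0,255,255))
    ds=W2S(P,th,D.mean(0));pl([(ds[0]+.025*np.cos(t),ds[1]+.025*np.sin(t),.022) for t in a],(255,0,255))
    m=pix4(c,S2W(P,th,(0,0,.01)),s).astype(int);cs.append(im[m[1]-300:m[1]+300,m[0]-400:m[0]+400])
    cv2.imwrite(f'pics/ov_{n}.png',cs[-1])
E
python3 m.py
```

```text
[0.57514432 0.04791189] -0.08566861543840583 18
stage [ 0.7 -1.5]
rail [1.6 2. ]
stop [-0.7  3.2]
guard [-4.1  1.7]
seat [-0.8  0.3]
stage [0.3 0.7]
rail [-0.7  0.2]
stop [1.2 1.1]
guard [-5.3  1.6]
stage [-1.7 -1.4]
rail [ 0.6 -1.9]
stop [ 3.5 -3.5]
guard [-1.2  0.8]
stage [1.5 0.8]
rail [ 1.4 -3.9]
stop [ 5.9 -0.8]
guard [-1.9  1. ]
seat [-0.5 -0.2]
[[0.5527 0.0187 0.0097]
 [0.7014 0.0515 0.0015]
 [0.5531 0.0194 0.0105]
 [0.5595 0.0173 0.0091]]
disc stage [ 0.0182852  -0.01972589]
```

View pics/ov_scene.png

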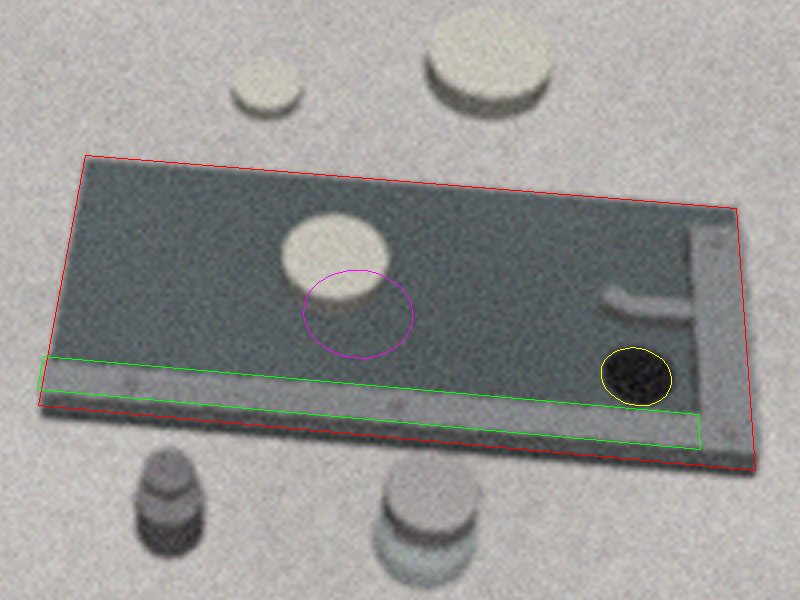

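View pics/ov_side.png

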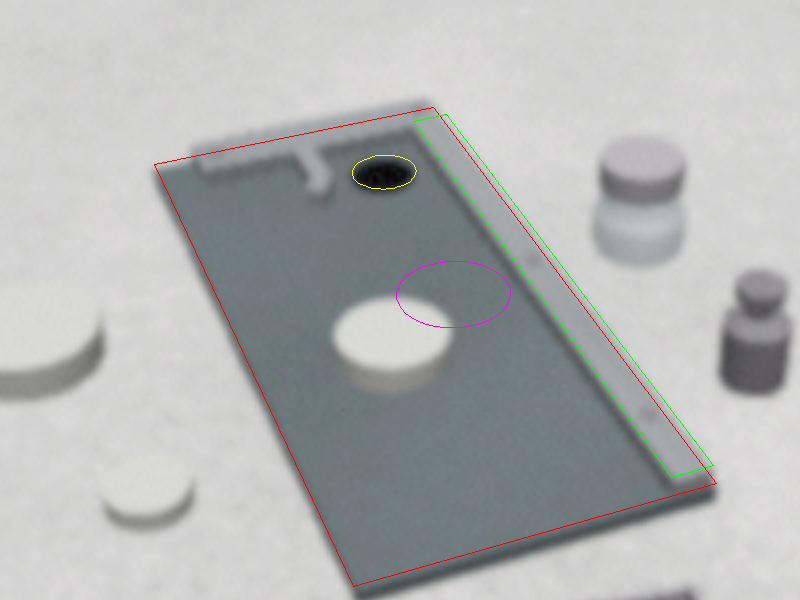

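The crop confirms the choice: the disc on the stage is between the other two in size, with the small one at (266,90) and the large one at (489,60). The stage outline fits to 1–2 mm in both views. The drawn disc circle is wrong because a false jar hit spoiled the mean, so I take the disc from its pixels.

```bash
cat >> h.py <<'E'
F=np.load('fit.npy') if __import__('os').path.exists('fit.npy') else None
def disc(n,c=None,z=.022):
    c=c or cam(n);P,th=F[:2],F[2]
    def pj(l):
        return pix(c,S2W(P,th,l)).astype(int)
    msk=np.zeros(c['color'].shape[:2],np.uint8)
    cv2.fillPoly(msk,[np.array([pj(q) for q in((-.07,-.155,.015),(.05,-.155,.015),(.05,.13,.015),(-.07,.13,.015))])],255)
    g=cv2.GaussianBlur(c['color'],(3,3),0).astype(int);m=((g.min(2)>.8*np.percentile(g.min(2)[msk>0],99.5))&(msk>0)).astype(np.uint8)
    k,lab,st,ce=cv2.connectedComponentsWithStats(m);i=1+np.argmax(st[1:,4])
    X=ray(c,*ce[i],z);return W2S(P,th,X).round(4),st[i,4],ce[i].round(1)
def go(l,z,s=None):
    """remaining tool-frame shift (cm) and twist (rad) to stage point l at height z, tool x along stage -y"""
    s=s or robot.observe();from scipy.spatial.transform import Rotation as R
    Rm=R.from_quat(s['orientation']).as_matrix();T=S2W(F[:2],F[2],(*l,z))
    tw=-(F[2]-np.pi/2-np.arctan2(Rm[1,0],Rm[0,0]))
    return (Rm.T@(T-np.array(s['eef_pos']))*100).round(2),round(tw,3),W2S(F[:2],F[2],s['eef_pos']).round(4),s['eef_pos'][2].round(4)
E
python3 - <<'E'
from h import *
for n in('scene','side'):print(disc(n))
for y in(-.03,): print(go((-.066,y),.10))
E
```

```text
(array([-0.0148, -0.0333]), np.int32(405), array([313.9, 207.4]))
(array([-0.0166, -0.0359]), np.int32(396), array([261.4, 218.1]))
(array([-60.19, -49.22,  13.13]), np.float64(0.377), array([-0.3018, -0.7709]), np.float64(0.2313))
```

arm_command(
  plan=[
    [[0,0,0,0.125],[0,0,0,0.125],[0,0,0,0.125],[-3.5,-1.1,0,0],[-3.5,-1.1,0,0],[-3.5,-1.1,0,0],[-3.5,-1.1,0,0],[-3.5,-1.1,0,0],[-3.5,-1.1,0,0],[-3.5,-1.1,0,0],[-3.5,-1.1,0,0],[-3.5,-1.1,0,0]],
  ],
  hand=0.65,
)

```text
time: 3.5
eef_pos: [0.3339, -0.3871, 0.2315]
orientation: [-0.677, 0.736, -0.0, 0.0]
wrist_force: [0.8, -1.0, -0.5]
gripper_width: 0.0299
```

arm_command(
  plan=[
    [[-3.5,-1.1,0,0],[-3.5,-1.1,0,0],[-3.5,-1.1,0,0],[-3.5,-1.1,0,0],[-3.5,-1.1,0,0],[-3.5,-1.1,0,0],[-3.5,-1.1,0,0],[-3.5,-1.1,0,0],[-3.5,-1.1,0,0],[-3.5,-1.1,0,0],[-3.5,-1.1,0,0],[0,0,0,0]],
  ],
)

```text
time: 4.5
eef_pos: [0.489, -0.0078, 0.2316]
orientation: [-0.68, 0.733, 0.0, 0.002]
wrist_force: [0.9, -0.6, 0.3]
gripper_width: 0.0299
```

```bash
python3 - <<'E'
from h import *
s=robot.observe();print(s['time'],s['gripper_width'],s['wrist_force'],go((-.07,-.034),.05))
E
```

```text
4.5 0.02985568010125712 [ 0.94213145 -0.55032927  0.29803846] (array([-2.82, -1.09, 18.17]), np.float64(0.011), array([-0.0811, -0.0629]), np.float64(0.2316))
```

arm_command(
  plan=[
    [[-1.4,-0.5,3,0.01],[-1.4,-0.5,3,0],[0,0,3,0],[0,0,3,0],[0,0,2,0],[0,0,0,0],[0,0,0,0]],
  ],
)

```text
time: 5.08
eef_pos: [0.4979, 0.0117, 0.0908]
orientation: [-0.673, 0.739, 0.001, -0.001]
wrist_force: [-0.1, 0.1, 1.2]
gripper_width: 0.0299
```

```bash
python3 - <<'E'
from h import *
print(go((-.07,-.034),.012))
for n in('scene','side'):print(disc(n))
c=cam('wrist','w1.png');print(c['camera_matrix'])
for d in robot.pinpoint('wrist','disc'):print(d['p'],W2S(F[:2],F[2],w(c,d['location'])))
E
```

```text
(array([-0.87, -0.4 ,  7.88]), np.float64(-0.008), array([-0.0739, -0.0427]), np.float64(0.0908))
(array([-0.0147, -0.0333]), np.int32(406), array([313.9, 207.4]))
(array([-0.0166, -0.036 ]), np.int32(397), array([261.4, 218.1]))
[[325.1922621    0.         275.54611231]
 [  0.         325.1922621  207.08763655]
 [  0.           0.           1.        ]]
0.63 [-0.15677935  0.04140739]
0.59 [-0.12894034 -0.07259014]
0.57 [-0.01457222 -0.02957832]
```

View pics/w1.png

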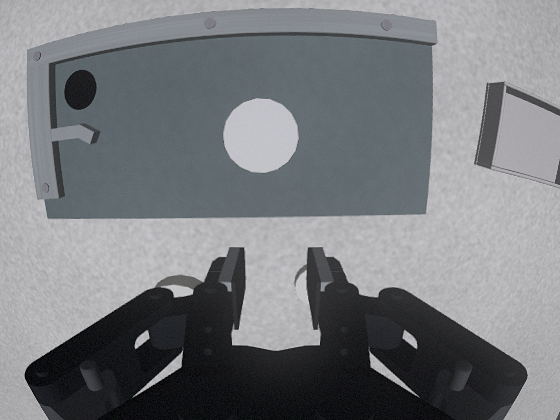

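The wrist view shows the disc at (261,135), the port at (80,90) and the fingertips at (237,250) and (318,250). The fingers need to go about 9 mm to the left to centre on the disc.

arm_command(
  plan=[
    [[-0.9,-0.3,0,-0.008],[0,0,2,0],[0,0,2,0],[0,0,2,0],[0,0,1,0],[0,0,0.9,0],[0,0,0,0],[0,0,0,0]],
  ],
)

```text
time: 5.95
eef_pos: [0.5023, 0.0208, 0.0125]
orientation: [-0.676, 0.736, 0.0, -0.0]
wrist_force: [1.0, -0.4, -0.6]
gripper_width: 0.0295
```

```bash
python3 - <<'E'
from h import *
print(go((-.07,-.034),.011),robot.observe()['wrist_force'])
E
```

```text
(array([ 0.08, -0.02,  0.15]), np.float64(0.001), array([-0.0702, -0.0332]), np.float64(0.0125)) [ 1.0166086  -0.38299641 -0.58951312]
```

arm_command(
  plan=[
    [[0,-0.8,0,0],[0,-0.6,0,0],[0,-0.4,0,0],[0,-0.4,0,0],[0,-0.4,0,0],[0,-0.4,0,0],[0,-0.4,0,0],[0,-0.4,0,0],[0,-0.4,0,0],[0,-0.4,0,0],[0,-0.4,0,0],[0,0,0,0]],
  ],
)

```text
time: 6.95
eef_pos: [0.5531, 0.0163, 0.0122]
orientation: [-0.676, 0.737, -0.0, 0.0]
wrist_force: [-0.4, 0.1, 0.4]
gripper_width: 0.0297
```

```bash
python3 - <<'E'
from h import *
print(go((0,-.034),.012),robot.observe()['wrist_force'])
for n in('scene','side'):print(disc(n))
E
```

```text
(array([ 0.06, -1.92,  0.03]), np.float64(0.0), array([-0.0192, -0.0334]), np.float64(0.0122)) [-0.42609323  0.14389076  0.43702046]
(array([ 0.0126, -0.0338]), np.int32(428), array([312.6, 219. ]))
(array([ 0.0155, -0.0413]), np.int32(255), array([280.1, 215.6]))
```

arm_command(
  plan=[
    [[0,-0.3,0,0],[0,-0.3,0,0],[0,-0.3,0,0],[0,-0.3,0,0],[0,-0.2,0,0],[0,-0.1,0,0],[0,-0.1,0,0],[0,0,0,0]],
  ],
)

```text
time: 7.72
eef_pos: [0.5681, 0.015, 0.0122]
orientation: [-0.676, 0.737, -0.0, -0.0]
wrist_force: [-0.1, 0.2, 0.1]
gripper_width: 0.0298
```

arm_command(
  plan=[
    [[0,-0.1,0,0],[0,0,0,0]],
  ],
)

```text
time: 7.88
eef_pos: [0.569, 0.0149, 0.0123]
orientation: [-0.676, 0.737, 0.0, -0.0]
wrist_force: [-0.0, 0.2, 0.2]
gripper_width: 0.0298
```

arm_command(
  plan=[
    [[0,-0.1,0,0],[0,0,0,0]],
  ],
)

```text
time: 8.05
eef_pos: [0.5701, 0.0148, 0.0123]
orientation: [-0.676, 0.737, -0.0, 0.0]
wrist_force: [-0.3, -0.3, -0.2]
gripper_width: 0.0301
```

```bash
python3 - <<'E'
from h import *
print(go((0,-.034),.012),robot.observe()['wrist_force'])
for n in('scene','side'):print(disc(n))
c=cam('wrist','w2.png')
E
```

```text
(array([ 0.06, -0.22,  0.03]), np.float64(0.001), array([-0.0022, -0.0334]), np.float64(0.0123)) [-0.25288855 -0.25514693 -0.23365443]
(array([ 0.029 , -0.0338]), np.int32(442), array([312. , 226.1]))
(array([ 0.0312, -0.0428]), np.int32(213), array([288.9, 214. ]))
```

View pics/w2.png

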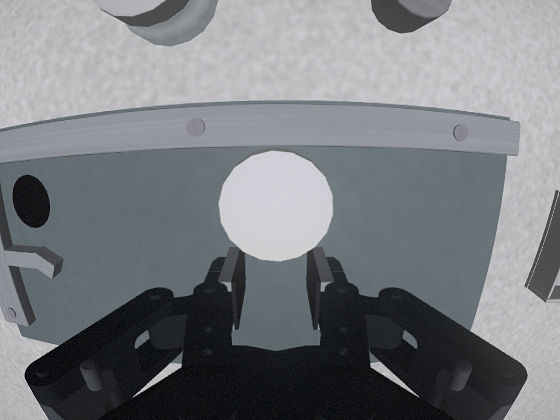

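The disc is centred between the fingers at (276,205), and its far edge is almost at the rail, near row 150. No reaction force shows yet, so I creep on until there is one.

arm_command(
  plan=[
    [[0,-0.1,0,0],[0,0,0,0]],
  ],
)

```text
time: 8.37
eef_pos: [0.5711, 0.0148, 0.0123]
orientation: [-0.676, 0.737, -0.0, 0.0]
wrist_force: [-1.3, -0.1, 0.2]
gripper_width: 0.0299
```

arm_command(
  plan=[
    [[0,-0.1,0,0],[0,0,0,0]],
  ],
)

```text
time: 8.53
eef_pos: [0.5715, 0.0147, 0.0122]
orientation: [-0.676, 0.737, 0.0, -0.0]
wrist_force: [-1.7, -0.5, 0.1]
gripper_width: 0.0298
```

arm_command(
  plan=[
    [[0,-0.05,0,0],[0,0,0,0]],
  ],
)

```text
time: 8.7
eef_pos: [0.5717, 0.0146, 0.0121]
orientation: [-0.676, 0.737, 0.0, -0.001]
wrist_force: [-3.0, 1.0, 1.2]
gripper_width: 0.0294
```

arm_command(
  plan=[
    [[0,-0.1,0,0],[0,0,0,0]],
  ],
)

```text
time: 8.87
eef_pos: [0.572, 0.0146, 0.012]
orientation: [-0.676, 0.736, 0.001, -0.001]
wrist_force: [-5.2, 0.7, 2.4]
gripper_width: 0.0297
```

```bash
python3 - <<'E'
from h import *
s=robot.observe();print(go((0,-.034),.012),s['wrist_force'])
for n in('scene','side'):print(disc(n))
E
```

```text
(array([ 0.05, -0.03,  0.  ]), np.float64(0.001), array([-0.0003, -0.0335]), np.float64(0.012)) [-5.2394261   0.67694737  2.35829866]
(array([ 0.0307, -0.0339]), np.int32(442), array([311.8, 226.9]))
(array([ 0.0321, -0.0434]), np.int32(198), array([289.5, 214.1]))
```

The disc is now against the rail: the force is 5 N and the disc has stopped at x≈30.7 mm, about 140 mm short of the seat. I back off, rise, shut the fingers and turn so that the same flank pushes along the rail.

arm_command(
  plan=[
    [[0,0.5,0,0],[0,1.0,0,0],[0,1.5,0,0],[0,0,-2,0],[0,0,-3,0],[0,0,0,-0.121],[0,0,0,-0.121],[0,0,0,-0.121],[0,0,0,-0.121],[0,0,0,-0.121],[0,0,0,-0.121],[0,0,0,-0.121]],
  ],
)

```text
time: 9.97
eef_pos: [0.5434, 0.0173, 0.0624]
orientation: [0.92, -0.391, 0.0, -0.0]
wrist_force: [-0.8, -0.8, -0.4]
gripper_width: 0.0295
```

arm_command(
  plan=[
    [[0,0,0,-0.121],[0,0,0,-0.121],[0,0,0,-0.121],[0,0,0,-0.121],[0,0,0,-0.121],[0,0,0,-0.121],[1.5,1.5,0,0],[1.5,1.5,0,0],[1.5,1.5,0,0],[1.5,1.5,0,0],[0,0,0,0],[0,0,0,0]],
  ],
  hand=1,
)

```text
time: 10.97
eef_pos: [0.5984, -0.0487, 0.062]
orientation: [0.999, -0.043, 0.0, -0.0]
wrist_force: [-0.6, 0.7, -1.1]
gripper_width: -0.0002
```

```bash
python3 - <<'E'
from h import *
s=robot.observe();g=go((.030,-.095),.0115);print(g,'twist90',g[1]-np.pi/2,s['wrist_force'],s['gripper_width'],s['time'])
for n in('scene','side'):print(disc(n))
E
```

```text
(array([-0.15,  0.08,  5.05]), np.float64(1.571), array([ 0.0315, -0.0942]), np.float64(0.062)) twist90 0.00020367320510339404 [-0.59017321  0.65509686 -1.13677913] -0.00018245306387229605 10.9667
(array([ 0.0304, -0.034 ]), np.int32(444), array([311.8, 226.8]))
(array([ 0.0249, -0.0366]), np.int32(327), array([284.2, 212.8]))
```

arm_command(
  plan=[
    [[-0.1,0,1.5,0],[0,0,2,0],[0,0,1,0.06],[0,0,0.5,0],[0,0,0,0],[-0.03,-0.5,0,0],[-0.03,-0.5,0,0],[-0.03,-0.5,0,0],[-0.03,-0.5,0,0],[-0.03,-0.5,0,0],[-0.03,-0.5,0,0],[0,0,0,0]],
  ],
)

```text
time: 12.07
eef_pos: [0.6001, -0.016, 0.0125]
orientation: [0.998, -0.071, 0.0, -0.0]
wrist_force: [-0.3, 0.4, 0.3]
gripper_width: 0.0001
```

```bash
python3 - <<'E'
from h import *
s=robot.observe();g=go((.030,.073),.0115);print(g,s['wrist_force'])
for n in('scene','side'):print(disc(n))
E
```

```text
(array([ -0.79, -13.43,   0.11]), np.float64(1.515), array([ 0.0304, -0.0615]), np.float64(0.0125)) [-0.26941184  0.3843857   0.25106804]
(array([ 0.0303, -0.0258]), np.int32(442), array([316.3, 227.1]))
(array([ 0.0126, -0.0329]), np.int32(91), array([276.8, 213.3]))
```

arm_command(
  plan=[
    [[-0.04,-0.6,0,0],[-0.04,-0.6,0,0],[-0.04,-0.6,0,0],[-0.04,-0.6,0,0],[-0.04,-0.6,0,0],[-0.04,-0.6,0,0],[-0.04,-0.6,0,0],[-0.04,-0.6,0,0],[-0.04,-0.6,0,0],[-0.04,-0.6,0,0],[-0.04,-0.6,0,0],[0,0,0,0]],
  ],
)

```text
time: 13.17
eef_pos: [0.6051, 0.0503, 0.0124]
orientation: [0.998, -0.071, 0.0, -0.001]
wrist_force: [0.3, 0.2, 0.1]
gripper_width: 0.0002
```

```bash
python3 - <<'E'
from h import *
s=robot.observe();g=go((.030,.073),.0115);print(g,s['wrist_force'])
for n in('scene','side'):print(disc(n))
cam('wrist','w3.png')
E
```

```text
(array([-0.34, -6.8 ,  0.09]), np.float64(1.515), array([0.0296, 0.0049]), np.float64(0.0124)) [0.27406501 0.16159468 0.09816263]
(array([0.0299, 0.0417]), np.int32(435), array([353.5, 230.2]))
(array([0.0123, 0.035 ]), np.int32(82), array([263.6, 193.1]))
```

View pics/w3.png

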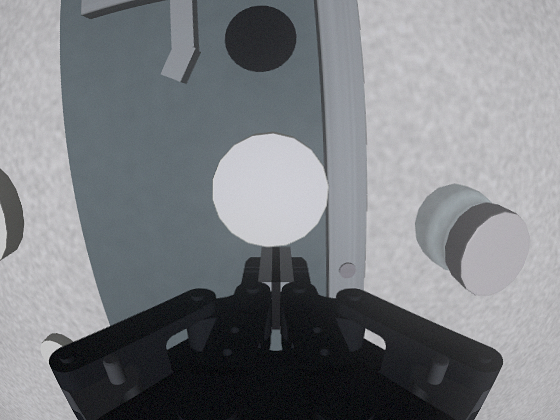

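The disc at (270,190) is touching the rail on its right side, and the port is ahead at (260,38). I continue along the rail.

arm_command(
  plan=[
    [[-0.03,-0.6,0,0],[-0.03,-0.6,0,0],[-0.03,-0.6,0,0],[-0.03,-0.6,0,0],[-0.03,-0.6,0,0],[-0.03,-0.6,0,0],[-0.03,-0.6,0,0],[-0.03,-0.6,0,0],[-0.03,-0.6,0,0],[-0.02,-0.4,0,0],[-0.01,-0.2,0,0],[0,0,0,0]],
  ],
)

```text
time: 14.32
eef_pos: [0.6105, 0.1089, 0.0123]
orientation: [0.997, -0.071, 0.0, -0.0]
wrist_force: [0.4, -0.6, -0.2]
gripper_width: -0.0002
```

arm_command(
  plan=[
    [[0,-0.15,0,0],[0,-0.15,0,0],[0,-0.15,0,0],[0,0,0,0]],
  ],
)

```text
time: 14.65
eef_pos: [0.6112, 0.1128, 0.0122]
orientation: [0.997, -0.071, -0.0, -0.0]
wrist_force: [1.2, -0.0, 0.8]
gripper_width: -0.0002
```

```bash
python3 - <<'E'
from h import *
s=robot.observe();g=go((.030,.073),.0115);print(g,s['wrist_force'])
for n in('scene','side'):print(disc(n))
E
```

```text
(array([-0.07, -0.52,  0.07]), np.float64(1.514), array([0.0304, 0.0677]), np.float64(0.0122)) [ 1.19488387 -0.01420556  0.75475149]
(array([0.0297, 0.1065]), np.int32(389), array([389.5, 233.3]))
(array([0.0133, 0.0986]), np.int32(83), array([253.2, 176.2]))
```

arm_command(
  plan=[
    [[0,-0.15,0,0],[0,-0.1,0,0],[0,0,0,0]],
  ],
)

```text
time: 15.0
eef_pos: [0.6115, 0.1154, 0.0123]
orientation: [0.997, -0.071, 0.0, -0.0]
wrist_force: [0.5, -0.4, -0.3]
gripper_width: 0.0001
```

arm_command(
  plan=[
    [[0,-0.1,0,0],[0,-0.05,0,0],[0,0,0,0]],
  ],
)

```text
time: 15.25
eef_pos: [0.6117, 0.1167, 0.0123]
orientation: [0.997, -0.071, -0.0, -0.0]
wrist_force: [-0.8, -0.0, 0.7]
gripper_width: -0.0005
```

arm_command(
  plan=[
    [[0,-0.05,0,0],[0,-0.05,0,0],[0,0,0,0]],
  ],
)

```text
time: 15.5
eef_pos: [0.6118, 0.1177, 0.0122]
orientation: [0.997, -0.071, -0.0, -0.0]
wrist_force: [0.4, -0.5, -0.1]
gripper_width: -0.0001
```

arm_command(
  plan=[
    [[0,-0.05,0,0],[0,-0.05,0,0],[0,0,0,0]],
  ],
)

```text
time: 15.75
eef_pos: [0.612, 0.1184, 0.0122]
orientation: [0.997, -0.071, -0.0, 0.0]
wrist_force: [-0.3, 0.6, 0.6]
gripper_width: 0.0004
```

arm_command(
  plan=[
    [[0,-0.05,0,0],[0,-0.05,0,0],[0,0,0,0]],
  ],
)

```text
time: 16.0
eef_pos: [0.612, 0.1186, 0.0122]
orientation: [0.997, -0.072, -0.0, 0.001]
wrist_force: [-1.0, -4.5, 1.2]
gripper_width: 0.0001
```

```bash
python3 - <<'E'
from h import *
s=robot.observe();g=go((.030,.073),.0115);print(g,s['wrist_force'])
for n in('scene','side'):print(disc(n))
cam('wrist','w4.png')
E
```

```text
(array([-0.06,  0.06,  0.07]), np.float64(1.513), array([0.0306, 0.0736]), np.float64(0.0122)) [-1.02107459 -4.45576861  1.19656092]
(array([0.0298, 0.1114]), np.int32(368), array([392.3, 233.5]))
(array([0.0137, 0.1043]), np.int32(82), array([252.5, 174.8]))
```

View pics/w4.png

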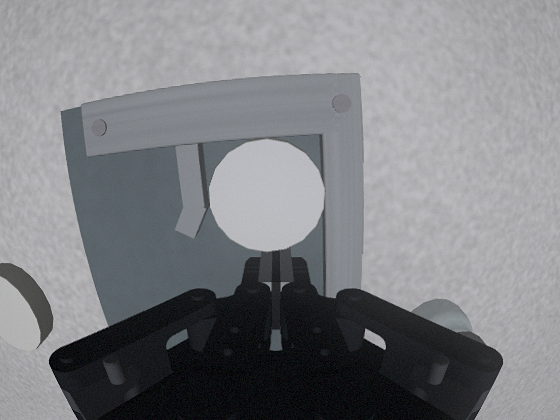

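The disc at (267,195) touches the stop at the top and the rail on the right, with 4.5 N of reaction. One last small nudge, then I withdraw.

arm_command(
  plan=[
    [[0,-0.1,0,0],[0.05,0,0,0],[0,0,0,0]],
  ],
)

```text
time: 16.4
eef_pos: [0.6121, 0.1187, 0.0122]
orientation: [0.997, -0.072, -0.001, 0.001]
wrist_force: [-2.6, -6.8, 4.8]
gripper_width: -0.0001
```

arm_command(
  plan=[
    [[0,0.4,0,0],[0.05,1,0,0],[0.1,1.5,0,0],[0.1,2,0,0],[0,0,-2,0],[0,0,-3,0],[0,0,-3,0],[0,0,0,0],[0,0,0,0]],
  ],
)

```text
time: 17.15
eef_pos: [0.6094, 0.0705, 0.0939]
orientation: [0.997, -0.072, 0.002, -0.0]
wrist_force: [0.8, 0.7, -0.4]
gripper_width: -0.0004
```

```bash
python3 - <<'E'
from h import *
s=robot.observe();print(s['time'],s['eef_pos'],s['wrist_force'])
for n in('scene','side'):
    print(disc(n))
    c=cam(n)
    for k in('jar','weight','tray'):
        for d in robot.pinpoint(n,k)[:1]:print(k,w(c,d['location']).round(3))
c=cam('wrist','w5.png')
P={k:[W2S(F[:2],F[2],w(c,d['location'])).round(4) for d in robot.pinpoint('wrist',k)] for k in('disc','stop','rail','guard')};print(P)
im=cv2.imread('pics/w5.png');K=c['camera_matrix']
def fp(X):
    p=np.array(c['R'])@X+np.array(c['t']);a=np.arctan2(np.hypot(p[0],p[1]),p[2]);u=p[:2]/np.hypot(p[0],p[1])*a*K[0][0]+np.array([K[0][2],K[1][2]]);return u*2
im=cv2.resize(im,None,fx=2,fy=2,interpolation=cv2.INTER_CUBIC)
a=np.linspace(0,6.28,60)
cv2.polylines(im,[np.array([fp(S2W(F[:2],F[2],(.03+.025*np.cos(t),.109+.025*np.sin(t),.022))) for t in a],np.int32)],True,(0,0,255),1)
m=fp(S2W(F[:2],F[2],(.03,.109,.022))).astype(int);y=max(0,m[1]-200);x=max(0,m[0]-300)
cv2.imwrite('pics/w5c.png',im[y:y+400,x:x+600])
E
```

```text
17.15 [0.60938171 0.07051571 0.09387814] [ 0.81513906  0.66143849 -0.41970082]
(array([0.0293, 0.108 ]), np.int32(440), array([390.4, 233.1]))
jar [ 0.701  0.05  -0.   ]
weight [ 0.693 -0.055 -0.001]
tray [ 0.544 -0.22  -0.002]
(array([0.0262, 0.1024]), np.int32(206), array([258.8, 174. ]))
jar [ 0.697  0.05  -0.003]
weight [ 0.69  -0.053 -0.   ]
tray [ 0.548 -0.214  0.003]
{'disc': [array([-0.1338, -0.0715]), array([0.0311, 0.1114]), array([-0.1571,  0.0408])], 'stop': [array([ 0.0004, -0.0022])], 'rail': [array([ 0.0553, -0.0016])], 'guard': [array([0.0022, 0.104 ])]}
```

View pics/w5c.png

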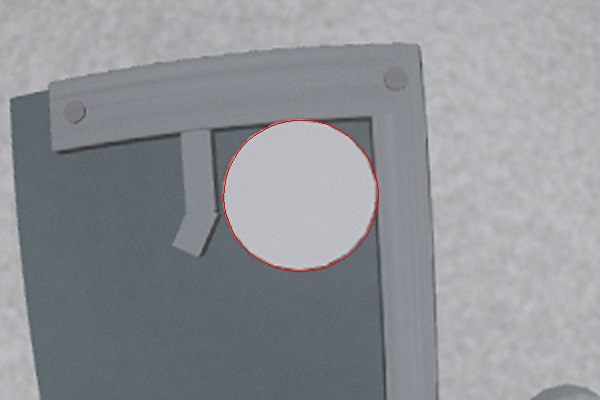

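The disc coincides with the seat circle, touching the stop at (300,120) and the rail at (378,195), with the guard gap on the left. The port is fully covered, and the arm is clear.

```bash
python3 -c "
from station import robot
print(robot.sign_off())"
```

```text
the job is handed in; nothing more can be done
None
```

I pushed the middle-sized disc, the one already on the stage, straight to the rail. It met the rail about 140 mm short of the pocket. I then turned the gripper and slid the disc along the rail into the corner pocket. I backed the fingers off, raised them clear and handed the job in at about 17 s of the 48 s allowed.

**Last checks:**
- **Seat:** the scene camera put the disc's centre at (29.3, 108.0) mm and the wrist network at (31.1, 111.4) mm, against the seat at (30, 109) mm. In the final close-up its rim matches the seat outline, touching both rail and stop, and the port is hidden.
- **Forces:** the arm felt about 5 N at the rail and 8.7 N in all at the stop, and the fingers stopped advancing there.
- **Bystanders:** the jar, the weight and the tray read the same as at the start, within 2 mm.

**Disagreements:**
- **Side camera:** my colour measurement there gave (26.2, 102.4) mm. It was catching only part of the disc, about half the usual area, so I discounted it.
- **Wrist network:** its last "stop" reading was plainly false, at about (0, -2) mm, and I ignored it.

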